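# Switch off, load and restart the model turntable

## Task

The turntable console on the dental bench is switched on. Turn its rotary switch to off, then stand the small block model with the single row of six front teeth upright in the middle of the disc, teeth up and with the tooth-side long face towards the switch panel; set it down without dropping it and let go. Then turn the switch back to on, fully into its end position, and leave the other things on the bench where they are.

Things in the scene. Friction and masses are not known exactly. Their poses are not given: they have to be found in the camera images.
- console: Grey fixed housing, 240 (x) x 180 (y) x 80 high. Origin on the bench plane, mid-width, 140 mm behind the front edge. +x points from switch panel to disc, z up. The front is a flat panel sloping up at 30 degrees, from 25 mm high at x = -140 to 80 mm high at x = -45, facing -x and up; behind it the top is level at 80 mm (x = -45 to 100). Turned up to 12 degrees.
- disc_centre (a point): Centre of the upper face of the turntable disc (black rubber, steel edge, 100 mm across) on the level top of the console: 30 mm to +x of the console's origin, 88 mm above the bench. Axes as the console's. The disc does not move in this task.
- switch (a joint): Rotary switch amid the sloped panel, axis square to the panel (leans 30 degrees from vertical towards console -x). 0 = off, 1.047 (60 degrees) = on, growing clockwise looking at the panel. An over-centre action (some 0.05 N m) snaps it to the nearer end, save within 0.15 of the middle. Bar's pointed end, angle left (console +y) of straight up the slope = 0.524 minus the joint value.
- switch_grip (a point): On the switch's axis inside its black bar handle, 25 mm out from the panel. Bar 53 long (one end pointed), 14 wide, rising to 38 above the panel; under it a round collar 52 across, up to 9 above the panel. Pinch across the 14 mm, tool square to the panel. Site z: the axis, outwards; x: up the slope at joint 0, turning with the handle; the pointed end lies 30 degrees from x towards y.
- switch_tip (a point): Pointed end of the switch's bar, 27 mm from the axis, 25 mm out from the panel; axes as switch_grip.
- model: Stone model to load: off-white block 38 (x) x 58 (y) x 26 high, with one gently curved row of six teeth 9 mm high on top near its -x long face (tooth side); 35 high in all, 0.08 to 0.17 kg. Origin: centre of the underside, z up. Grip across the 38 mm, on the flat long faces. It stands teeth up on the bench left or right of the console, turned up to 40 degrees.
- model_front (a point): Middle of the model's tooth-side long face (-x face), 19 mm from the block's centre, 20 mm above its underside. Must face the switch panel when loaded.
- arch_model: Bystander: larger horseshoe-shaped stone model, about 66 (y) x 67 (x), 35 high, with a full arch of twelve teeth. Origin: near the middle of its underside. It lies on the side of the console where the block model does not.
- shade_guide: Bystander: white holder 50 (x) x 130 (y) x 52 high with a row of nine tooth samples standing on it to 76 mm height and blue end caps. Origin: centre of the underside.
- pot: Bystander: low round white ceramic pot, 76 mm across, 30 mm high. Origin: centre of the underside.
Mind the look-alikes: they are no part of the job. What is shaped like the model but pink is not meant.

How it is judged:
On the way, in this order (a step that is already met when the one before it is completed fails the run):
1. the switch is at off (within 0.1 rad), the model still where it was (30 mm) (value of joint switch below 0.1 rad and distance of model from where it was at the start of the episode below 0.03 m), for 0.2 s.
2. with the switch still off, the model stands on the middle of the disc, tooth side to the panel, let go and at rest (value of joint switch below 0.1 rad and horizontal distance between model and disc_centre below 0.016 m and z of model in the frame of disc_centre between -0.004 and 0.004 m and angle between model's own z axis and vertical below 0.1 rad and angle between the x axis of model and the x axis of console, either way round below 0.35 rad and x of model_front in the frame of disc_centre below 0 m and contact force between the fingers and model below 0.1 N and linear speed of model below 0.02 m/s), for 0.2 s.
At the end, for the whole second after the job is handed in: The switch is on (joint above 0.94 rad) and the model stands upright (within 0.1 rad) on the disc, its centre within 16 mm of the disc's centre, its tooth side towards the switch panel within 0.35 rad (20 degrees), released and at rest (value of joint switch above 0.94 rad and horizontal distance between model and disc_centre below 0.016 m and z of model in the frame of disc_centre between -0.004 and 0.004 m and angle between model's own z axis and vertical below 0.1 rad and angle between the x axis of model and the x axis of console, either way round below 0.35 rad and x of model_front in the frame of disc_centre below 0 m and contact force between the fingers and model below 0.1 N and linear speed of model below 0.02 m/s); the robot touches nothing.
It fails at once if the model is moved off its place (30 mm) and not yet on the middle of the disc while the switch is on (value of joint switch above 0.52 rad and distance of model from where it was at the start of the episode above 0.03 m and horizontal distance between model and disc_centre above 0.025 m).
It fails at once if the model is dropped (falls free faster than 0.5 m/s, more than about 13 mm) (contact force between the fingers and model below 0.05 N and linear speed of model above 0.5 m/s).
It fails at once if a bystander (horseshoe model, shade guide or pot) is moved more than 30 mm (distance of any of arch_model, shade_guide, pot from where it was at the start of the episode above 0.03 m).
It also fails if it takes over 72 s, if anything falls off the work surface, if the arm or the gripper's body presses on something with over 40 N, if the wrist force passes 120 N, or if a joint passes its speed limit or range.

## Robot

A 6-joint arm with a two-finger parallel gripper is mounted at the origin on the work surface. World frame = base frame: x ahead of the robot, y to its left, z up, the work surface at z = 0. Lengths are in m, angles in rad, forces in N, time in s.
With the tool pointing down it reaches from about 0.3 to 0.875 m from the base axis. Payload 6.4 kg.
Tool frame: the origin (TCP) lies on the centre line of the jaws, within the pads' length; the fingertips stand ctrl.tip_extent ahead of it and the grasp point (between the pads) lies 8 mm behind it (ctrl.tip_extent is the distance from the TCP to the fingertips, in m); z points along the fingers, y is the line along which they close (so a half turn about z gives the same grasp; the last joint's range is limited). The gripper opens to 85 mm and grips with 20 to 120 N. Pads are 22 mm wide; open, the fingers measure 114 mm over their backs; the gripper's body (76 mm by 85 mm) begins 54 mm behind the grasp point. The pads swing forward as they close: fully open they stand 13 mm farther back than shut.
Start: joints at [1.035, 0.181, 1.607, -0, 1.354, -0.206], TCP at [0.186, 0.544, 0.242] pointing down, gripper open.
Joint ranges: [-2.99, 2.99], [-0.89, 2.07], [0.3, 2.58], [-1.14, 4.28], [0, 2.63], [-3.12, 3.12]. Speed limits (rad/s): [2.57, 2.57, 3.01, 3.14, 3.14, 3.14].

## Interface

Orientations are given as a unit quaternion [w, x, y, z].
In Python, from bench import ctrl gives the robot as it stands.
- The arm moves only by the shell command python3 -m handwheel 'ROWS'. ROWS is JSON, a list of rows, each a list of 7 numbers: the turn, a rotation vector about the tool's x, y, z as a fraction of full scale, then the shift along the tool's x, y, z as a fraction of full scale, then the opening, from 0 (shut) to 1 (fully open). In form: [[rx, ry, rz, x, y, z, jaw], ...]. A call has exactly 8 rows; each row shifts and turns the commanded pose from where the row before left it, along the tool's axes as they then stand; what a row does not reach is not made up. Full scale, the value 1, is 300 mm for a shift and pi rad for a turn. A row lasts 1/10 s, in which the tool goes at most 50 mm and 8.59 degrees, less where a joint would pass 70% of its speed; a pose out of reach is approached as far as the arm can. A call with a number of a shift or a turn outside -1 to 1 is refused whole. A call with a gripper value outside its range is refused whole. The fingers move at their own pace and stop on an object; the grip force is fixed at half the most. Time passes only in rows, so rows that do not move let the fingers close, or fill a call up. It gives the time, the measured TCP pose, the force, the opening and the grip force at its end, in the units of the state.
- ctrl.get_obs(): the state, without advancing time (a new reading comes with each control period).
- ctrl.camera(name): name is "side" or "top" or "wrist"; returns the picture (384x512x3 uint8, blue, green, red); there is no depth.
- ctrl.camera_model(name): a dict with "camera_matrix" (3x3 intrinsics, pixels), "cam_to_world" (4x4, takes a point from camera to world coordinates). Camera axes: x right, y up, looking along -z (the intrinsics and any distortion apply to the point x, -y, -z); pixel columns grow to the right and rows downward; lengths in m; the calibration is good to about 2 mm. A picture is of the moment at which its call begins: read the wrist's pose just before it. camera_model takes no time and is no camera call; for the wrist camera it gives the pose at the moment of the call.
- ctrl.hand_in(): hands the job in; it is judged then, once.
The state is a dict: "time_s": time; "q": joint angles; "dq": joint speeds; "joint_efforts": joint torques, N m; "eef_pos": TCP position; "eef_rot": TCP orientation; "wrist_force": force on the tool from outside, world axes, zero at the start; "torque": the same for the moment, N m; "opening": opening from 0.0 (shut) to 1.0 (fully open); "grasp_force": force on a finger pad.
Only numpy, scipy, OpenCV 4.12 (cv2) and the standard library are available. Lean on these libraries where they do the work, as an engineer would, in place of code of your own. Each camera call takes 0.05 s, during which the arm holds its last target. There are 200 camera calls.

## Working session

There is one attempt and no reset: what is moved stays moved. The work goes in short steps, Python scripts to look and compute and a shell command to move; the robot and the scene stay as the last step left them, time stands still between calls to the robot, and variables do not carry over. Pictures are saved under pics/ and viewed, at most 10 in all, crops included, and the job is handed in when it is done.

```bash
ls; mkdir -p pics; python3 - <<'E'
from bench import ctrl
import cv2,numpy as np
o=ctrl.get_obs();print(o['time_s'],o['eef_pos'],o['eef_rot'],o['opening'],ctrl.tip_extent)
for n in('top','side'):
    m=ctrl.camera_model(n);print(n,np.round(m['camera_matrix'],1).tolist(),np.round(m['cam_to_world'],3).tolist(),[k for k in m])
    cv2.imwrite(f'pics/{n}0.png',ctrl.camera(n))
E
```

```text
pics
0.0 [0.18591617 0.54355112 0.24136386] [-3.26593085e-04  1.64141477e-01  9.86436419e-01 -8.12991728e-04] 1.001441882363156 0.011
top [[499.0, 0.0, 255.6], [0.0, 499.0, 201.7], [0.0, 0.0, 1.0]] [[0.008, 0.989, -0.149, 0.394], [-1.0, 0.006, -0.017, -0.033], [-0.016, 0.149, 0.989, 1.289], [0.0, 0.0, 0.0, 1.0]] ['camera_matrix', 'cam_to_world']
side [[346.4, 0.0, 258.9], [0.0, 346.4, 192.5], [0.0, 0.0, 1.0]] [[-0.96, 0.165, -0.224, 0.4], [-0.278, -0.551, 0.787, 0.642], [0.006, 0.818, 0.575, 0.557], [0.0, 0.0, 0.0, 1.0]] ['camera_matrix', 'cam_to_world']
```

```bash
python3 - <<'E'
import cv2
a=cv2.imread('pics/top0.png')
cv2.imwrite('pics/top0b.png',cv2.resize(a,(800,600),interpolation=cv2.INTER_CUBIC))
E
```

```text
(no output)
```

View pics/top0b.png

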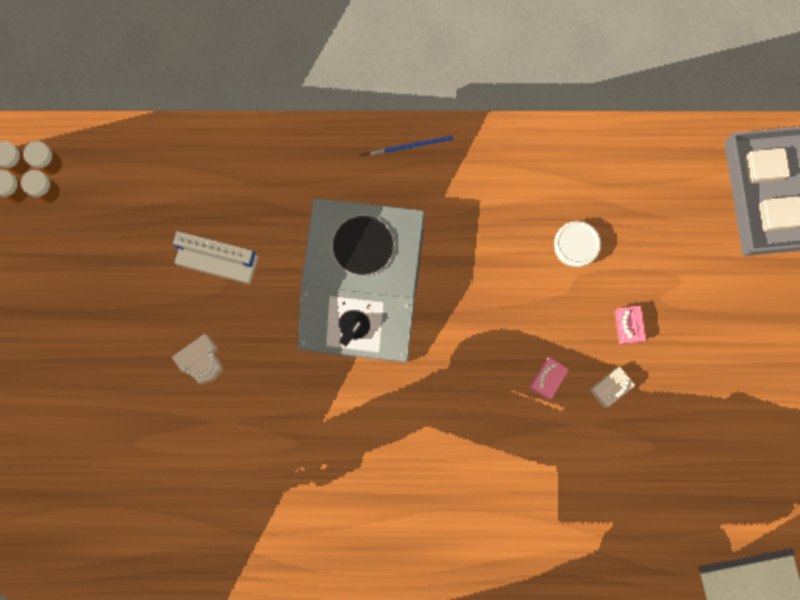

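View pics/side0.png

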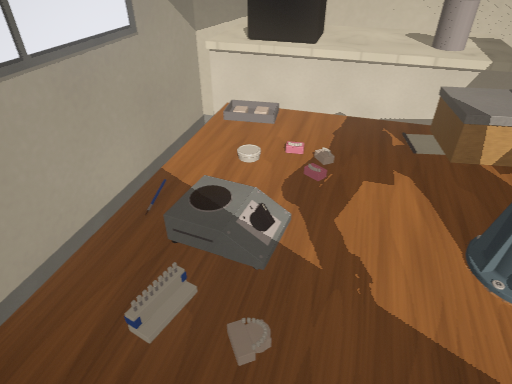

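The top view (800x600) shows the console with its disc at (363,245) and the switch at (353,325), with the bar pointing down-left. The candidates are an off-white block at (613,387), a dark pink block at (549,378), a pink block at (629,325), off-white blocks in the tray at (768,165) and (780,212), and the horseshoe model at (198,358). The off-white block at (613,387) fits, because it is alone on the bench on the side away from the horseshoe. I'll confirm it in an enlarged crop.

```bash
python3 - <<'E'
import cv2,numpy as np
a=cv2.imread('pics/top0.png')
c=lambda x,y,w,h,k:cv2.resize(a[y:y+h,x:x+w],None,fx=k,fy=k,interpolation=cv2.INTER_CUBIC)
l=c(185,120,92,120,5);r=c(370,225,50,50,8)
o=np.zeros((600,460+340,3),np.uint8);o[:600,:460]=l;o[:400,460:]=r[:, :340] if r.shape[1]>=340 else 0
cv2.imwrite('pics/crop0.png',o)
E
```

```text
(no output)
```

View pics/crop0.png

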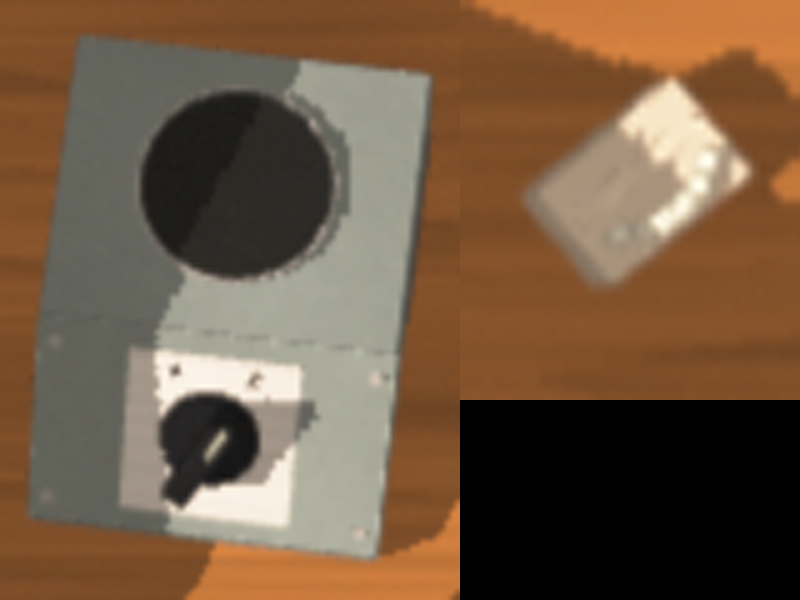

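The crop confirms it: one off-white block with a single tooth row along its lower-right long face, at crop (690,190). The pointer line on the switch runs up-right, which means on. Next I'll compute the poses.

```bash
cat > h.py <<'E'
import numpy as np
from bench import ctrl
from scipy.spatial.transform import Rotation as R
def px2w(m,u,v,z):
    K=np.array(m['camera_matrix']);T=np.array(m['cam_to_world'])
    d=T[:3,:3]@[(u-K[0,2])/K[0,0],-(v-K[1,2])/K[1,1],-1]
    return T[:3,3]+d*(z-T[2,3])/d[2]
def w2px(m,p):
    K=np.array(m['camera_matrix']);T=np.array(m['cam_to_world'])
    c=T[:3,:3].T@(np.asarray(p)-T[:3,3]);return np.array([K[0,2]-K[0,0]*c[0]/c[2],K[1,2]+K[1,1]*c[1]/c[2]])
def pose():
    o=ctrl.get_obs();q=o['eef_rot'];return np.array(o['eef_pos']),R.from_quat([q[1],q[2],q[3],q[0]])
def go(pt,Rt):
    p,r=pose();d=r.inv().apply(np.array(pt)-p);w=(r.inv()*Rt).as_rotvec()
    print('shift/300mm',np.round(d/.3,3),'rot/pi',np.round(w/np.pi,4),'mm',np.round(d*1e3,1),'deg',np.round(np.degrees(w),1))
E
python3 - <<'E'
from h import *
m=ctrl.camera_model('top');P=lambda x,y,z:px2w(m,x,y,z)
bl,br=P(201,127.4,.08),P(271,135,.08);fl,fr=P(191,223.4,.025),P(260,231.4,.025);d=P(232.4,157,.088)
f=(fl+fr)/2;b=(bl+br)/2
print('widths',np.linalg.norm(bl-br),np.linalg.norm(fl-fr),'len',np.linalg.norm((b-f)[:2]),'front-disc(.17)',np.linalg.norm((d-f)[:2]),'back-disc(.07)',np.linalg.norm((d-b)[:2]))
print('yaw',[np.degrees(np.arctan2(v[1],v[0])) for v in (b-f,d-f)],np.degrees(np.arctan2(-(bl-br)[0],(bl-br)[1])),np.degrees(np.arctan2(-(fl-fr)[0],(fl-fr)[1])))
print('disc',d,'f',f,'b',b)
c=[P(*x,.026) for x in((396.5,235),(406.25,246.9),(387.5,259.4),(378.75,249.4))]
print('model',np.mean(c,0),[np.linalg.norm(c[i]-c[i-1]) for i in range(4)])
v=c[1]-c[2];print('long dir',np.degrees(np.arctan2(v[1],v[0])))
# wrist cam relative to tool
p,r=pose();w=ctrl.camera_model('wrist');T=np.array(w['cam_to_world'])
print(np.round(r.inv().apply(T[:3,3]-p),3),np.round(r.as_matrix().T@T[:3,:3],2).tolist(),np.round(w['camera_matrix'],0).tolist());print(r.as_matrix().round(2))
E
```

```text
widths 0.1767697812789969 0.17711032188643389 len 0.23800986551801598 front-disc(.17) 0.16937041632280078 back-disc(.07) 0.06864061133502095
yaw [np.float64(-6.3847532705908), np.float64(-6.498736082462454)] -6.206113472272538 -6.252119302499979
disc [0.68603572 0.0460646  0.088     ] f [0.51775362 0.06523417 0.025     ] b [0.75428724 0.0387664  0.08      ]
model [ 0.46926874 -0.35538421  0.026     ] [np.float64(0.0584491342552436), np.float64(0.037849740389024444), np.float64(0.05735401140943605), np.float64(0.0325811226812483)]
long dir -56.601258860182945
[ 0.08  -0.    -0.132] [[-0.0, 0.95, 0.31], [1.0, -0.0, 0.0], [0.0, 0.31, -0.95]] [[274.0, 0.0, 256.0], [0.0, 274.0, 193.0], [0.0, 0.0, 1.0]]
[[-0.95  0.32 -0.  ]
 [ 0.32  0.95 -0.  ]
 [ 0.   -0.   -1.  ]]
```

```bash
cat >> h.py <<'E'
YAW=np.radians(-6.3);DISC=np.array([.686,.046,.088])
Rc=R.from_euler('z',YAW);O=DISC-Rc.apply([.03,0,.088])
AX=np.array([-.5,0,np.cos(np.pi/6)]);UP=np.array([np.cos(np.pi/6),0,.5])
def sw(out):return O+Rc.apply(np.array([-.0925,0,.0525])+AX*out)
def Rsw(left):  # bar's pointed end left of up, rad; tool x = -bar
    b=UP*np.cos(left)+np.array([0,1,0])*np.sin(left);z=-AX;x=-b
    return Rc*R.from_matrix(np.stack([x,np.cross(z,x),z],1))
def Rdown(yaw): # yaw (rad) of tool y
    return R.from_matrix([[-np.sin(yaw),np.cos(yaw),0],[np.cos(yaw),np.sin(yaw),0],[0,0,-1]])
E
python3 - <<'E'
from h import *
m=ctrl.camera_model('top')
for o in(.009,.038):print(o,w2px(m,sw(o)),(w2px(m,sw(o))-[185,120])*5)
b=-Rsw(-.524).as_matrix()[:,0]
print('tip',(w2px(m,sw(.038)+.027*b)-[185,120])*5,(w2px(m,sw(.038)-.026*b)-[185,120])*5)
print(sw(.024));go(sw(.114),Rsw(-.524))
E
```

```text
0.009 [226.75787694 209.16797131] [208.78938468 445.83985656]
0.038 [225.2487536  213.64735346] [201.24376799 468.23676731]
tip [232.43121798 427.07385077] [171.64756403 507.29946958]
[0.55231225 0.06075926 0.07328461]
shift/300mm [-1.53  -1.16   0.302] rot/pi [-0.0613 -0.1559  0.0947] mm [-459.1 -347.9   90.6] deg [-11.  -28.1  17. ]
```

```bash
python3 -m handwheel '[[0,0,0,-0.11,-0.083,0,1],[0,0,0,-0.11,-0.083,0,1],[0,0,0,-0.11,-0.083,0,1],[0,0,0,-0.11,-0.083,0,1],[0,0,0,-0.11,-0.083,0,1],[0,0,0,-0.11,-0.083,0,1],[0,0,0,-0.11,-0.083,0,1],[0,0,0,-0.11,-0.083,0,1]]'
python3 -m handwheel '[[0,0,0,-0.11,-0.083,0,0.5],[0,0,0,-0.11,-0.083,0,0.5],[-0.0122,-0.031,0.019,-0.11,-0.083,0,0.5],[-0.0122,-0.031,0.019,-0.11,-0.083,0,0.5],[-0.0122,-0.031,0.019,-0.05,-0.03,0,0.5],[-0.0122,-0.031,0.019,0,0,0,0.5],[-0.0122,-0.031,0.019,0,0,0,0.5],[0,0,0,0,0,0,0.5]]'
python3 - <<'E'
from h import *
print(ctrl.get_obs()['opening'],ctrl.get_obs()['time_s']);go(sw(.114),Rsw(-.524))
E
```

```text
time_s: 0.9
eef_pos: [0.3719, 0.2685, 0.2421]
eef_rot: [-0.0, 0.164, 0.986, -0.0]
wrist_force: [-0.4, -0.0, -0.2]
opening: 1.001
grasp_force: 0.0
time_s: 1.7
eef_pos: [0.4685, 0.1174, 0.2441]
eef_rot: [0.251, 0.302, 0.918, 0.053]
wrist_force: [0.4, -0.5, -1.6]
opening: 0.497
grasp_force: 0.0
0.49702792524729816 1.7
shift/300mm [-0.058 -0.148  0.342] rot/pi [-0.0005 -0.0015 -0.0004] mm [-17.3 -44.5 102.7] deg [-0.1 -0.3 -0.1]
```

```bash
python3 -m handwheel '[[0,0,0,-0.015,-0.037,0.085,0.5],[0,0,0,-0.015,-0.037,0.085,0.5],[0,0,0,-0.014,-0.037,0.085,0.5],[0,0,0,-0.014,-0.037,0.085,0.5],[0,0,0,0,0,0,0.5],[0,0,0,0,0,0,0.5],[0,0,0,0,0,0,0.5],[0,0,0,0,0,0,0.5]]'
python3 - <<'E'
from h import *
import cv2
go(sw(.024),Rsw(-.524))
m=ctrl.camera_model('wrist');a=ctrl.camera('wrist')
b=-Rsw(-.524).as_matrix()[:,0]
for n,p in(('tip',sw(.038)+.027*b),('blunt',sw(.038)-.026*b),('disc',DISC)):print(n,w2px(m,p))
cv2.imwrite('pics/w1.png',a)
E
```

```text
time_s: 2.5
eef_pos: [0.5111, 0.066, 0.1558]
eef_rot: [0.253, 0.301, 0.918, 0.054]
wrist_force: [-0.1, -0.1, 0.2]
opening: 0.498
grasp_force: 0.0
shift/300mm [ 0.014 -0.011  0.308] rot/pi [ 0.0004 -0.0004 -0.0002] mm [ 4.1 -3.4 92.3] deg [ 0.1 -0.1 -0. ]
tip [251.97486325 230.43894018]
blunt [251.68801547 169.22083226]
disc [305.74891626 266.51295131]
```

View pics/w1.png

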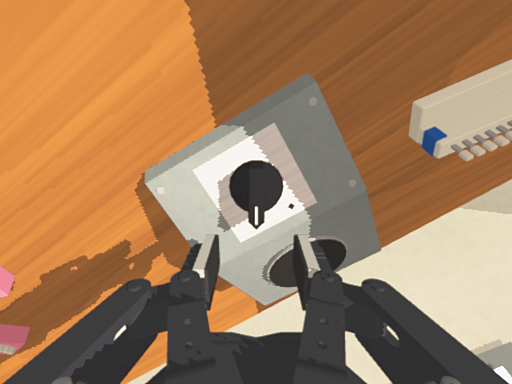

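Wrist view: the switch's pointed end is at (256,227), the collar's centre is near (256,187), and the fingers straddle x=255. The jaws are already centred sideways. I'll check the position along the bar with the collar.

```bash
python3 - <<'E'
from h import *
import cv2
m=ctrl.camera_model('wrist');a=cv2.imread('pics/w1.png')
g=a.max(2);g=(g<60).astype(np.uint8);g[240:]=0
n,l,s,c=cv2.connectedComponentsWithStats(g)
i=1+np.argmax(s[1:,4]);print(s[i],c[i])
print('collar pred',w2px(m,sw(.009)), 'dpx per mm x',w2px(m,sw(.009)+Rsw(-.524).apply([.001,0,0]))-w2px(m,sw(.009)),'y',w2px(m,sw(.009)+Rsw(-.524).apply([0,.001,0]))-w2px(m,sw(.009)))
E
```

```text
[ 230  161   52   67 2182] [255.62648946 187.41567369]
collar pred [252.34524781 189.79326737] dpx per mm x [-0.00421373 -1.04251393] y [ 1.09219686e+00 -1.27191632e-05]
```

```bash
python3 -m handwheel '[[0,0,0,0.009,-0.001,0.05,0.45],[0,0,0,0.009,-0.001,0.08,0.45],[0,0,0,0,0,0.08,0.4],[0,0,0,0,0,0.06,0.4],[0,0,0,0,0,0.036,0.4],[0,0,0,0,0,0,0.4],[0,0,0,0,0,0,0.4],[0,0,0,0,0,0,0.4]]'
python3 -m handwheel '[[0,0,0,0,0,0,0],[0,0,0,0,0,0,0],[0,0,0,0,0,0,0],[0,0,0,0,0,0,0],[0,0,0,0,0,0,0],[0,0,0,0,0,0,0],[0,0,0,0,0,0,0],[0,0,0,0,0,0,0]]'
```

```text
time_s: 3.35
eef_pos: [0.5521, 0.0635, 0.0734]
eef_rot: [0.253, 0.301, 0.918, 0.054]
wrist_force: [-0.2, -0.1, -0.3]
opening: 0.402
grasp_force: 0.0
time_s: 4.15
eef_pos: [0.5528, 0.0644, 0.0739]
eef_rot: [0.253, 0.301, 0.918, 0.055]
wrist_force: [-0.5, 9.7, 5.7]
opening: 0.149
grasp_force: 58.9
```

```bash
python3 -m handwheel '[[0,0,-0.041,0,0,0,0],[0,0,-0.041,0,0,0,0],[0,0,-0.041,0,0,0,0],[0,0,-0.041,0,0,0,0],[0,0,-0.041,0,0,0,0],[0,0,-0.041,0,0,0,0],[0,0,-0.041,0,0,0,0],[0,0,-0.041,0,0,0,0]]'
python3 -m handwheel '[[0,0,0,0,0,0,0],[0,0,0,0,0,0,0],[0,0,0,0,0,0,0.4],[0,0,0,0,0,0,0.4],[0,0,0,0,0,0,0.4],[0,0,0,0,0,0,0.4],[0,0,0,0,0,0,0.4],[0,0,0,0,0,0,0.4]]'
python3 - <<'E'
from h import *
go(sw(.024),Rsw(.524))
E
```

```text
time_s: 4.95
eef_pos: [0.5528, 0.0641, 0.0739]
eef_rot: [0.247, -0.193, 0.946, -0.078]
wrist_force: [-0.7, 6.9, 7.0]
opening: 0.155
grasp_force: 59.0
time_s: 5.75
eef_pos: [0.5518, 0.0631, 0.0722]
eef_rot: [0.246, -0.19, 0.947, -0.077]
wrist_force: [0.1, -0.4, 0.1]
opening: 0.4
grasp_force: 0.0
shift/300mm [ 0.    -0.009 -0.002] rot/pi [ 0.0007 -0.0005 -0.0062] mm [ 0.1 -2.6 -0.5] deg [ 0.1 -0.1 -1.1]
```

```bash
python3 -m handwheel '[[0,0,0,0,0,-0.04,0.4],[0,0,0,0,0,-0.08,0.4],[0,0,0,0,0,-0.1,0.4],[0,0,0,0,0,-0.1,0.6],[0,0,0,0,0,-0.1,0.8],[0,0,0,0,0,-0.05,1],[0,0,0,0,0,0,1],[0,0,0,0,0,0,1]]'
python3 - <<'E'
from h import *
import cv2
a=ctrl.camera('wrist');cv2.imwrite('pics/w2.png',a)
go([.43,-.33,.2],Rdown(np.radians(33.4)))
E
```

```text
time_s: 6.55
eef_pos: [0.4822, 0.0707, 0.1945]
eef_rot: [0.246, -0.19, 0.947, -0.078]
wrist_force: [-0.1, -0.3, -1.0]
opening: 1.003
grasp_force: 0.0
shift/300mm [ 0.661 -1.173 -0.032] rot/pi [0.0336 0.1762 0.4295] mm [ 198.4 -352.    -9.6] deg [ 6.1 31.7 77.3]
```

View pics/w2.png

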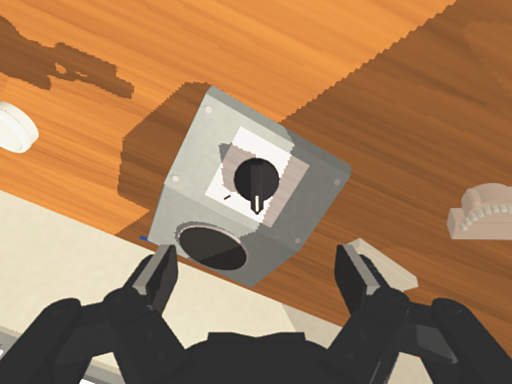

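The switch bar points along the tool (pointed end at (257,210)), turned by 60°, so it is off. Now to the model.

```bash
python3 -m handwheel '[[0.0034,0.0176,0.043,0,0,0,1],[0.0034,0.0176,0.043,0,0,0,1],[0.0034,0.0176,0.043,0,0,0,1],[0.0034,0.0176,0.043,0,0,0,1],[0.0034,0.0176,0.043,0,0,0,1],[0.0034,0.0176,0.043,0,0,0,1],[0.0034,0.0176,0.043,0,0,0,1],[0.0034,0.0176,0.043,0,0,0,1]]'
python3 -m handwheel '[[0.0034,0.0176,0.043,0,0,0,1],[0.0034,0.0176,0.043,0,0,0,1],[0,0,0,0,0,0,1],[0,0,0,0,0,0,1],[0,0,0,0,0,0,1],[0,0,0,0,0,0,1],[0,0,0,0,0,0,1],[0,0,0,0,0,0,1]]'
python3 - <<'E'
from h import *
go([.469,-.355,.2],Rdown(np.radians(33.4)))
E
```

```text
time_s: 7.4
eef_pos: [0.4817, 0.071, 0.1926]
eef_rot: [0.052, 0.354, 0.934, -0.017]
wrist_force: [-0.3, -0.1, -0.3]
opening: 0.997
grasp_force: 0.0
time_s: 8.2
eef_pos: [0.4819, 0.071, 0.1947]
eef_rot: [0.001, 0.474, 0.88, -0.0]
wrist_force: [-0.1, 0.6, 0.5]
opening: 0.999
grasp_force: 0.0
shift/300mm [-1.162 -0.817 -0.016] rot/pi [ 0.0003  0.0006 -0.0002] mm [-348.7 -245.1   -4.9] deg [ 0.1  0.1 -0. ]
```

```bash
python3 -m handwheel '[[0,0,0,-0.1,-0.07,0,1],[0,0,0,-0.118,-0.083,0,1],[0,0,0,-0.118,-0.083,0,1],[0,0,0,-0.118,-0.083,0,1],[0,0,0,-0.118,-0.083,0,1],[0,0,0,-0.118,-0.083,0,1],[0,0,0,-0.118,-0.083,0,1],[0,0,0,-0.118,-0.083,0,1]]'
python3 -m handwheel '[[0,0,0,-0.118,-0.083,0,1],[0,0,0,-0.118,-0.083,0,1],[0,0,0,0,0,0,1],[0,0,0,0,0,0,1],[0,0,0,0,0,0,1],[0,0,0,0,0,0,1],[0,0,0,0,0,0,1],[0,0,0,0,0,0,1]]'
python3 - <<'E'
from h import *
import cv2
m=ctrl.camera_model('wrist');a=ctrl.camera('wrist');cv2.imwrite('pics/w3.png',a)
go([.469,-.355,.2],Rdown(np.radians(33.4)))
print(w2px(m,[.469,-.355,.026]))
np.save('w3.npy',m['cam_to_world'])
u,v=map(int,w2px(m,[.469,-.355,.026]));print(u-60,v-50)
cv2.imwrite('pics/w3c.png',cv2.resize(a[v-50:v+50,u-60:u+60],None,fx=6,fy=6,interpolation=cv2.INTER_CUBIC))
E
```

```text
time_s: 9.0
eef_pos: [0.4711, -0.2704, 0.1952]
eef_rot: [0.001, 0.475, 0.88, -0.0]
wrist_force: [1.5, 0.5, -0.1]
opening: 0.998
grasp_force: 0.0
time_s: 9.8
eef_pos: [0.469, -0.3543, 0.1951]
eef_rot: [0.001, 0.474, 0.88, -0.0]
wrist_force: [-0.2, 1.0, -0.3]
opening: 1.0
grasp_force: 0.0
shift/300mm [-0.001 -0.001 -0.016] rot/pi [ 0.0002  0.0005 -0.0001] mm [-0.4 -0.2 -4.9] deg [ 0.   0.1 -0. ]
[255.47083093 176.69441917]
195 126
```

View pics/w3c.png

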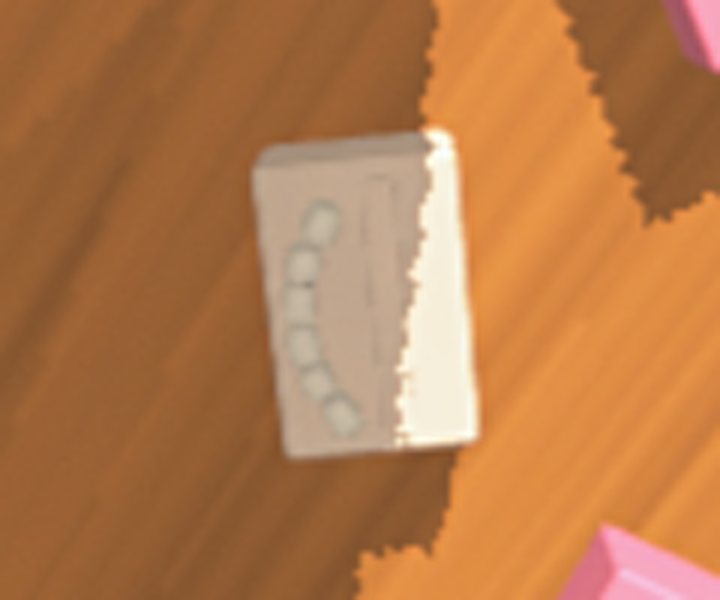

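The crop shows an off-white block with one row of six teeth on its left face. Its top corners are near (258,170), (458,150), (478,440) and (290,457), and the pink blocks are clear to the right. I'll refine the pose from these corners.

```bash
python3 - <<'E'
from h import *
m=dict(ctrl.camera_model('wrist'));m['cam_to_world']=np.load('w3.npy')
c=[px2w(m,195+x/6,126+y/6,.026) for x,y in((258,168),(458,150),(478,440),(290,457))]
print(np.mean(c,0),[np.linalg.norm(c[i]-c[i-1]).round(4) for i in range(4)])
l=c[0]+c[1]-c[2]-c[3];yaw=np.degrees(np.arctan2(l[1],l[0]));s=c[1]+c[2]-c[0]-c[3];print(yaw,np.degrees(np.arctan2(s[1],s[0])))
ctr=np.mean(c,0);go([ctr[0],ctr[1],.016],Rdown(np.arctan2(s[1],s[0])))
E
```

```text
[ 0.47073012 -0.35474086  0.026     ] [np.float64(0.057), np.float64(0.037), np.float64(0.0568), np.float64(0.0368)]
128.4186922337467 38.72037945704318
shift/300mm [-0.003  0.004  0.597] rot/pi [ 0.0002  0.0005 -0.0297] mm [ -0.9   1.2 179.1] deg [ 0.   0.1 -5.3]
```

```bash
python3 -m handwheel '[[0,0,-0.029,-0.003,0.004,0,0.8],[0,0,0,0,0,0.1,0.8],[0,0,0,0,0,0.13,0.8],[0,0,0,0,0,0.13,0.8],[0,0,0,0,0,0.12,0.8],[0,0,0,0,0,0.08,0.8],[0,0,0,0,0,0.037,0.8],[0,0,0,0,0,0,0.8]]'
python3 -m handwheel '[[0,0,0,0,0,0,0],[0,0,0,0,0,0,0],[0,0,0,0,0,0,0],[0,0,0,0,0,0,0],[0,0,0,0,0,0,0],[0,0,0,0,0,0,0],[0,0,0,0,0,0,0],[0,0,0,0,0,0,0]]'
```

```text
time_s: 10.65
eef_pos: [0.4696, -0.3544, 0.0144]
eef_rot: [-0.001, 0.434, 0.901, 0.0]
wrist_force: [-0.5, -0.4, -0.0]
opening: 0.803
grasp_force: 0.0
time_s: 11.45
eef_pos: [0.4716, -0.3567, 0.018]
eef_rot: [0.003, 0.434, 0.901, -0.001]
wrist_force: [-0.0, 0.3, 7.1]
opening: 0.425
grasp_force: 62.0
```

```bash
python3 -m handwheel '[[0,0,0,0,0,-0.04,0],[0,0,0,0,0,-0.08,0],[0,0,0,0,0,-0.12,0],[0,0,0,0,0,-0.12,0],[0,0,0,0,0,-0.12,0],[0,0,0,0,0,-0.1,0],[0,0,0,0,0,-0.04,0],[0,0,0,0,0,0,0]]'
python3 - <<'E'
from h import *
print(ctrl.get_obs()['grasp_force'])
d=DISC+Rc.apply([0,0,0]);go([d[0],d[1],.2],Rdown(YAW))
E
```

```text
time_s: 12.25
eef_pos: [0.4709, -0.356, 0.2042]
eef_rot: [0.003, 0.434, 0.901, -0.001]
wrist_force: [0.5, -0.3, -1.6]
opening: 0.43
grasp_force: 61.0
61.01446866989136
shift/300mm [0.601 1.396 0.011] rot/pi [0.0009 0.0017 0.2491] mm [180.4 418.7   3.4] deg [ 0.2  0.3 44.8]
```

```bash
python3 -m handwheel '[[0,0,0.03,0,0,0,0],[0,0,0.036,0,0,0,0],[0,0,0.036,0,0,0,0],[0,0,0.036,0,0,0,0],[0,0,0.036,0,0,0,0],[0,0,0.036,0,0,0,0],[0,0,0.03,0,0,0,0],[0,0,0.009,0,0,0,0]]'
python3 - <<'E'
from h import *
go([DISC[0],DISC[1],.2],Rdown(YAW))
E
```

```text
time_s: 13.05
eef_pos: [0.4692, -0.3542, 0.1993]
eef_rot: [-0.001, 0.745, 0.667, 0.0]
wrist_force: [-0.1, -0.1, -0.9]
opening: 0.43
grasp_force: 61.2
shift/300mm [ 1.406e+00  5.690e-01 -1.000e-03] rot/pi [-0.0006 -0.0007 -0.0006] mm [ 4.219e+02  1.708e+02 -2.000e-01] deg [-0.1 -0.1 -0.1]
```

```bash
python3 -m handwheel '[[0,0,0,0.05,0.02,0,0],[0,0,0,0.1,0.041,0,0],[0,0,0,0.1,0.041,0,0],[0,0,0,0.1,0.041,0,0],[0,0,0,0.1,0.041,0,0],[0,0,0,0.1,0.041,0,0],[0,0,0,0.1,0.04,0,0],[0,0,0,0.1,0.04,0,0]]'
python3 -m handwheel '[[0,0,0,0.12,0.049,0,0],[0,0,0,0.12,0.049,0,0],[0,0,0,0.12,0.049,0,0],[0,0,0,0.12,0.049,0,0],[0,0,0,0.1,0.041,0,0],[0,0,0,0.05,0.02,0,0],[0,0,0,0.02,0.008,0,0],[0,0,0,0,0,0,0]]'
python3 - <<'E'
from h import *
import cv2
go([DISC[0],DISC[1],.106],Rdown(YAW))
m=ctrl.camera_model('wrist');a=ctrl.camera('wrist');print(w2px(m,DISC))
t=ctrl.camera('top');t=cv2.resize(t[110:240,170:290],None,fx=2.95,fy=2.95,interpolation=cv2.INTER_CUBIC)
o=np.zeros((384,512+t.shape[1],3),np.uint8);o[:,:512]=a;o[:t.shape[0],512:]=t[:384];o=cv2.resize(o,(800,int(384*800/o.shape[1])));cv2.imwrite('pics/w4.png',o)
E
```

```text
time_s: 13.85
eef_pos: [0.5859, -0.139, 0.2009]
eef_rot: [-0.0, 0.744, 0.668, 0.0]
wrist_force: [-0.7, 0.2, -0.7]
opening: 0.429
grasp_force: 61.1
time_s: 14.65
eef_pos: [0.6857, 0.0441, 0.2011]
eef_rot: [0.0, 0.744, 0.668, -0.0]
wrist_force: [-0.4, -0.4, -2.1]
opening: 0.431
grasp_force: 61.0
shift/300mm [0.007 0.    0.317] rot/pi [0.     0.0003 0.0006] mm [ 2.   0.1 95. ] deg [0.  0.1 0.1]
[255.5176422  189.85326723]
```

View pics/w4.png

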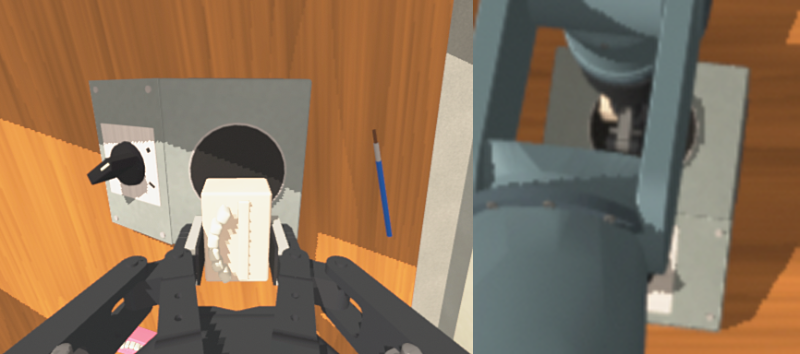

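The model is held upright, with its teeth towards the switch side (left), over the disc. The disc's rim top is at view row 124 and its sides are at columns 190 and 285. I'll check the projected rim.

```bash
python3 - <<'E'
from h import *
m=ctrl.camera_model('wrist')
x=Rdown(YAW).as_matrix()[:,0];y=Rdown(YAW).as_matrix()[:,1];s=800/866
print([(w2px(m,DISC+.05*v)*s).round(1) for v in (x,y,-y)])
E
```

```text
[array([235.9, 123.7]), array([285.2, 173.7]), array([186.7, 173.8])]
```

```bash
python3 -m handwheel '[[0,0,0,0,0.002,0.05,0],[0,0,0,0,0,0.08,0],[0,0,0,0,0,0.08,0],[0,0,0,0,0,0.05,0],[0,0,0,0,0,0.03,0],[0,0,0,0,0,0.01,0],[0,0,0,0,0,0,0],[0,0,0,0,0,0,0]]'
python3 -m handwheel '[[0,0,0,0,0,0.003,0],[0,0,0,0,0,0.003,0],[0,0,0,0,0,0.003,0],[0,0,0,0,0,0.003,0],[0,0,0,0,0,0.003,0],[0,0,0,0,0,0.002,0],[0,0,0,0,0,0,0],[0,0,0,0,0,0,0]]'
```

```text
time_s: 15.55
eef_pos: [0.6876, 0.0433, 0.113]
eef_rot: [0.002, 0.745, 0.667, 0.001]
wrist_force: [0.9, 0.4, -1.6]
opening: 0.427
grasp_force: 61.0
time_s: 16.35
eef_pos: [0.6868, 0.0434, 0.1066]
eef_rot: [0.001, 0.745, 0.667, 0.0]
wrist_force: [0.4, -0.4, -1.0]
opening: 0.431
grasp_force: 61.0
```

```bash
python3 -m handwheel '[[0,0,0,0,0,0.002,0],[0,0,0,0,0,0.002,0],[0,0,0,0,0,0.002,0],[0,0,0,0,0,0,0],[0,0,0,0,0,0,0],[0,0,0,0,0,0,0],[0,0,0,0,0,0,0],[0,0,0,0,0,0,0]]'
```

```text
time_s: 17.15
eef_pos: [0.6869, 0.0435, 0.1061]
eef_rot: [0.001, 0.745, 0.667, 0.0]
wrist_force: [-3.3, 0.7, 6.2]
opening: 0.433
grasp_force: 61.9
```

```bash
python3 -m handwheel '[[0,0,0,0,0,0,0.5],[0,0,0,0,0,0,0.6],[0,0,0,0,0,0,0.7],[0,0,0,0,0,0,0.8],[0,0,0,0,0,0,0.8],[0,0,0,0,0,0,0.8],[0,0,0,0,0,0,0.8],[0,0,0,0,0,0,0.8]]'
python3 -m handwheel '[[0,0,0,0,0,-0.03,0.8],[0,0,0,0,0,-0.05,0.8],[0,0,0,0,0,-0.08,0.8],[0,0,0,0,0,-0.1,0.8],[0,0,0,0,0,-0.1,0.8],[0,0,0,0,0,-0.05,0.8],[0,0,0,0,0,0,0.8],[0,0,0,0,0,0,0.8]]'
python3 - <<'E'
from h import *
import cv2
m=ctrl.camera_model('wrist');a=ctrl.camera('wrist');cv2.imwrite('pics/w5.png',a)
X=Rdown(YAW).as_matrix()[:,0];Y=Rdown(YAW).as_matrix()[:,1]
C=DISC+[0,0,.026]
print('pred block corners',[w2px(m,C+i*.029*X+j*.019*Y).round(0).tolist() for i,j in((1,-1),(1,1),(-1,1),(-1,-1))],'disc rim',[w2px(m,DISC+.05*v).round(0).tolist() for v in (X,-X,Y,-Y)])
go(sw(.114),Rsw(.524))
E
```

```text
time_s: 17.95
eef_pos: [0.6868, 0.0434, 0.1048]
eef_rot: [0.001, 0.745, 0.667, 0.0]
wrist_force: [0.5, -0.2, 0.3]
opening: 0.798
grasp_force: 0.0
time_s: 18.75
eef_pos: [0.6864, 0.0435, 0.2274]
eef_rot: [0.001, 0.745, 0.667, 0.0]
wrist_force: [0.1, 0.1, -0.4]
opening: 0.802
grasp_force: 0.0
pred block corners [[234.0, 159.0], [276.0, 159.0], [274.0, 218.0], [235.0, 218.0]] disc rim [[255.0, 132.0], [255.0, 226.0], [303.0, 182.0], [206.0, 182.0]]
shift/300mm [ 0.008 -0.598  0.25 ] rot/pi [-0.1008 -0.1741 -0.6487] mm [   2.5 -179.5   75.1] deg [ -18.1  -31.3 -116.8]
```

View pics/w5.png

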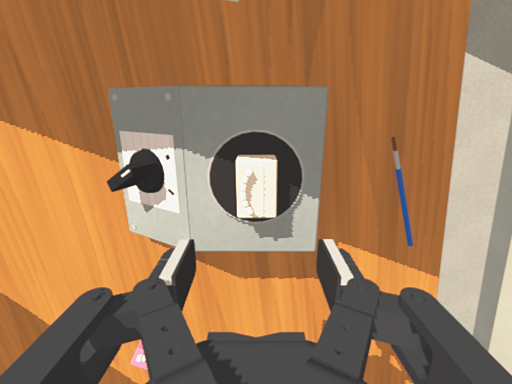

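The model stands on the disc at about (257,187), disc centre about (256,177), squared up with its teeth to the panel side. The switch is still off. Now back to the switch.

```bash
python3 -m handwheel '[[0,0,0,0,-0.07,0,0.6],[0,0,0,0,-0.12,0,0.4],[0,0,0,0,-0.12,0,0.4],[0,0,0,0,-0.12,0,0.4],[0,0,0,0,-0.12,0,0.4],[0,0,0,0,-0.05,0,0.4],[-0.0067,-0.0116,-0.0432,0,0,0,0.4],[-0.0067,-0.0116,-0.0432,0,0,0,0.4]]'
python3 -m handwheel '[[-0.0067,-0.0116,-0.0432,0,0,0,0.4],[-0.0067,-0.0116,-0.0432,0,0,0,0.4],[-0.0067,-0.0116,-0.0432,0,0,0,0.4],[-0.0067,-0.0116,-0.0432,0,0,0,0.4],[-0.0067,-0.0116,-0.0432,0,0,0,0.4],[-0.0067,-0.0116,-0.0432,0,0,0,0.4],[-0.0067,-0.0116,-0.0432,0,0,0,0.4],[-0.0067,-0.0116,-0.0432,0,0,0,0.4]]'
python3 -m handwheel '[[-0.0067,-0.0116,-0.0432,0,0,0,0.4],[-0.0067,-0.0116,-0.0432,0,0,0,0.4],[-0.0067,-0.0116,-0.0432,0,0,0,0.4],[-0.0067,-0.0116,-0.0432,0,0,0,0.4],[-0.0067,-0.0116,-0.0432,0,0,0,0.4],[0,0,0,0,0,0,0.4],[0,0,0,0,0,0,0.4],[0,0,0,0,0,0,0.4]]'
python3 - <<'E'
from h import *
p=np.array([.5521,.0637,.0734]) # TCP that gripped/turned well
go(p+.09*Rc.apply(AX),Rsw(.524));go(p,Rsw(.524))
E
```

```text
time_s: 19.6
eef_pos: [0.5064, 0.063, 0.2258]
eef_rot: [0.04, 0.645, 0.763, -0.014]
wrist_force: [1.4, 0.3, -0.2]
opening: 0.395
grasp_force: 0.0
time_s: 20.4
eef_pos: [0.5065, 0.0634, 0.2253]
eef_rot: [0.183, 0.146, 0.97, -0.061]
wrist_force: [0.4, 0.0, -0.5]
opening: 0.4
grasp_force: 0.0
time_s: 21.2
eef_pos: [0.5076, 0.0632, 0.2271]
eef_rot: [0.246, -0.196, 0.946, -0.081]
wrist_force: [-0.8, -0.2, -1.1]
opening: 0.399
grasp_force: 0.0
shift/300mm [0.103 0.08  0.217] rot/pi [-0.0005 -0.0001 -0.0017] mm [30.9 23.9 65.1] deg [-0.1 -0.  -0.3]
shift/300mm [0.103 0.08  0.517] rot/pi [-0.0005 -0.0001 -0.0017] mm [ 30.8  24.  155.1] deg [-0.1 -0.  -0.3]
```

```bash
python3 -m handwheel '[[0,0,0,0.05,0.04,0.05,0.4],[0,0,0,0.053,0.04,0.08,0.4],[0,0,0,0,0,0.08,0.4],[0,0,0,0,0,0,0.4],[0,0,0,0,0,0,0.4],[0,0,0,0,0,0,0.4],[0,0,0,0,0,0,0.4],[0,0,0,0,0,0,0.4]]'
python3 - <<'E'
from h import *
import cv2
go(np.array([.5521,.0637,.0734]),Rsw(.524))
a=ctrl.camera('wrist');g=(a.max(2)<60).astype(np.uint8);g[240:]=0
n,l,s,c=cv2.connectedComponentsWithStats(g);print([(s[i].tolist(),c[i].round(1).tolist()) for i in range(1,n) if s[i][4]>500])
E
```

```text
time_s: 22.0
eef_pos: [0.507, 0.0687, 0.1549]
eef_rot: [0.248, -0.197, 0.945, -0.081]
wrist_force: [0.5, -0.9, -0.9]
opening: 0.402
grasp_force: 0.0
shift/300mm [0.005 0.003 0.311] rot/pi [-0.0009  0.001  -0.0007] mm [ 1.6  1.  93.3] deg [-0.2  0.2 -0.1]
[([231, 166, 53, 67, 1118], [248.3, 189.7])]
```

The bar is centred between the fingers (columns 231–284, centre 257). Going in, then gripping.

```bash
python3 -m handwheel '[[0,0,0,0.005,0.003,0.05,0.4],[0,0,0,0,0,0.08,0.4],[0,0,0,0,0,0.08,0.4],[0,0,0,0,0,0.06,0.4],[0,0,0,0,0,0.036,0.4],[0,0,0,0,0,0,0.4],[0,0,0,0,0,0,0.4],[0,0,0,0,0,0,0.4]]'
python3 -m handwheel '[[0,0,0,0,0,0,0],[0,0,0,0,0,0,0],[0,0,0,0,0,0,0],[0,0,0,0,0,0,0],[0,0,0,0,0,0,0],[0,0,0,0,0,0,0],[0,0,0,0,0,0,0],[0,0,0,0,0,0,0]]'
python3 -c "
from h import *
go(sw(.024),Rsw(-.524))"
```

```text
time_s: 22.85
eef_pos: [0.5509, 0.0638, 0.0742]
eef_rot: [0.247, -0.197, 0.945, -0.081]
wrist_force: [-0.2, 0.9, 0.1]
opening: 0.399
grasp_force: 0.0
time_s: 23.65
eef_pos: [0.551, 0.0637, 0.0744]
eef_rot: [0.247, -0.197, 0.945, -0.081]
wrist_force: [-5.7, -0.7, 8.3]
opening: 0.149
grasp_force: 58.5
shift/300mm [ 0.002 -0.009  0.006] rot/pi [-0.0004  0.0012  0.333 ] mm [ 0.6 -2.8  1.9] deg [-0.1  0.2 59.9]
```

```bash
python3 -m handwheel '[[0,0,0.042,0,0,0,0],[0,0,0.042,0,0,0,0],[0,0,0.042,0,0,0,0],[0,0,0.042,0,0,0,0],[0,0,0.042,0,0,0,0],[0,0,0.042,0,0,0,0],[0,0,0.042,0,0,0,0],[0,0,0.042,0,0,0,0]]'
python3 -m handwheel '[[0,0,0,0,0,0,0],[0,0,0,0,0,0,0],[0,0,0,0,0,0,0.4],[0,0,0,0,0,0,0.4],[0,0,0,0,0,0,0.4],[0,0,0,0,0,0,0.4],[0,0,0,0,0,0,0.4],[0,0,0,0,0,0,0.4]]'
python3 -m handwheel '[[0,0,0,0,0,-0.04,0.4],[0,0,0,0,0,-0.08,0.4],[0,0,0,0,0,-0.1,0.4],[0,0,0,0,0,-0.1,0.4],[0,0,0,0,0,-0.1,0.4],[0,0,0,0,0,-0.05,0.4],[0,0,0,0,0,0,0.4],[0,0,0,0,0,0,0.4]]'
python3 - <<'E'
from h import *
import cv2
go(sw(.164),Rsw(-.524));cv2.imwrite('pics/w6.png',ctrl.camera('wrist'))
E
```

```text
time_s: 24.45
eef_pos: [0.5511, 0.0653, 0.0744]
eef_rot: [0.255, 0.307, 0.915, 0.056]
wrist_force: [-0.4, 12.2, 4.1]
opening: 0.151
grasp_force: 59.2
time_s: 25.25
eef_pos: [0.5507, 0.0636, 0.0733]
eef_rot: [0.254, 0.306, 0.916, 0.054]
wrist_force: [-0.1, -0.1, 0.7]
opening: 0.398
grasp_force: 0.0
time_s: 26.05
eef_pos: [0.4805, 0.0716, 0.1953]
eef_rot: [0.254, 0.305, 0.916, 0.054]
wrist_force: [0.1, 0.8, -1.1]
opening: 0.399
grasp_force: 0.0
shift/300mm [-0.01  -0.005  0.006] rot/pi [ 0.0002  0.0009 -0.0031] mm [-3.  -1.6  1.9] deg [ 0.   0.2 -0.6]
```

View pics/w6.png

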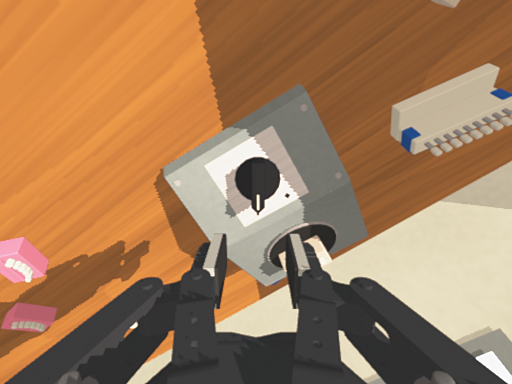

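The bar points along the tool at the on angle (pointed end at (258,212)), the model is still on the disc at (320,248), and the gripper is clear.

```bash
python3 -c "
from bench import ctrl
print(ctrl.hand_in())"
```

```text
the job is handed in; nothing more can be done
None
```

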